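# Crank out the reply card and stamp it

### The arm

A 6-joint arm with a two-finger parallel gripper is mounted at the origin on the work surface. World frame = base frame: x ahead of the robot, y to its left, z up, the work surface at z = 0. Lengths are in m, angles in rad, forces in N, time in s.
With the tool pointing down it reaches from about 0.375 to 0.9 m from the base axis. Payload 3.1 kg.
Tool frame: the origin (TCP) lies between the finger pads; the fingertips stand robot.tip_extent ahead of it and the grasp point (between the pads) lies 3 mm ahead of it (robot.tip_extent is the distance from the TCP to the fingertips, in m); z points along the fingers, x is the direction in which the jaws open and shut, and the axes are right-handed (so a half turn about z gives the same grasp; the last joint's range is limited). The gripper opens to 87 mm and grips with 3 to 60 N. Pads are 19 mm wide; open, the fingers measure 117 mm over their backs; the gripper's body (75 mm by 190 mm) begins 51 mm behind the grasp point.
Start: joints at [1.169, 0.527, 1.433, -0, 1.181, -0.178], TCP at [0.138, 0.61, 0.245] pointing down, gripper open.
Joint ranges: [-3.08, 3.08], [-0.75, 2.2], [0.22, 2.44], [-1.43, 4.57], [0, 2.65], [-2.85, 2.85]. Speed limits (rad/s): [2.79, 2.79, 3.14, 3.14, 3.14, 3.14].

### API

Orientations are given as a unit quaternion [x, y, z, w].
In Python, from rig import robot, cams gives the robot as it stands.
- The arm moves only by the tool carry_out, never from a script. Its argument "steps" is a list of rows, each a list of 3 entries, a list of its own where there are three numbers: the shift along the world's x, y, z in cm, then the turn about the world's z in degrees, then the closure, from 0 (fully open) to 1 (shut). In form: [[[dx, dy, dz], spin, fingers], ...]. A call has 1 to 10 rows; each row shifts and turns the pose as measured when the row begins; what a row does not reach is not made up. A row lasts 1/10 s, in which the tool goes at most 50 mm and 8.59 degrees, less where a joint would pass 70% of its speed; a pose out of reach is approached as far as the arm can. A call with a gripper value outside its range is refused whole. The fingers move at their own pace and stop on an object; "squeeze" is the grip in N (left out, the last holds). Time passes only in rows, so rows that do not move let the fingers close. It gives the time, the measured TCP pose, the force and the opening at its end, in the units of the state.
- robot.get_obs(): the state, without advancing time (a new reading comes with each control period).
- cams.camera(name): name is "side" or "top"; returns a dict with "pixels" (400x640x3 uint8, red, green, blue), "fx", "fy", "cx", "cy" (pixels), "k1" (the pictures are not rectified: a ray, as slopes to the right and down, at radius r is drawn at 1 + k1 r^2 times it, then the intrinsics apply), "eye" and "rotation" of the camera in the world. Camera axes: x right, y up, looking along -z (the intrinsics and any distortion apply to the point x, -y, -z); pixel columns grow to the right and rows downward; lengths in m; the calibration is good to about 2 mm. A picture is of the moment at which its call begins. There is no depth.
- robot.hand_in(): hands the job in, once; it reports no verdict.
The state is a dict: "time": time; "q": joint angles; "joint_velocities": joint speeds; "joint_torque": joint torques, N m; "position": TCP position; "tool_rot": TCP orientation; "ft_force": force on the tool from outside, world axes, zero at the start; "moment": the same for the moment, N m; "grip_width": finger opening in m.
Only numpy, scipy, OpenCV 4.12 (cv2) and the standard library are available. Lean on these libraries where they do the work, as an engineer would, in place of code of your own. Each camera call takes 0.05 s, during which the arm holds its last target. There are 200 camera calls.

### The job

Turn the crank of the stamping machine clockwise by its knob, without letting go of the knob on the way round, until the card bed has come out from under the hood as far as it will go. Then take the rectangular-based stamp, press it squarely down inside the frame printed on the card until the sprung bed plate bottoms out, hold it there for a moment, and stand the stamp upright in the rimmed tray on top of the hood. Leave the round stamp, the ink bottle, the pen cup and the card rack where they are.

Things in the scene. Friction and masses are not known exactly. Their poses are not given: they have to be found in the camera images.
- machine: Grey stamping machine fixed to the desk; base plate 170 x 400 x 22 mm. Origin: centre of its underside; x across its width, y along its length towards the hood, z up. The hood (156 mm wide in x, from y = +60 to +194 mm, top 84 mm above the desk) covers the card bed at first; the bed comes out towards -y. The crank is at the -y end (its gear housing 75 x 75 mm, its arm 56 to 66 mm above the desk).
- crank_axis (a point): Point on the vertical axis of the crank, at the height of the middle of the knob (99 mm above the desk). Axes as the machine's.
- knob_center (a point): Middle of the crank's knob: a black upright cylinder, 28 mm in diameter and 56 mm tall (71 to 127 mm above the desk), that spins freely on its pin, 55 mm from the crank's axis. About 2 N at the knob turn the crank; it stays where it is left.
- crank (a joint): Crank angle in rad, growing clockwise seen from above; from 0 to a hard stop at 15.0, where the bed is fully out. It starts between 0 and 5. Seen in the machine's axes the arm points at the angle minus this value from +x (anticlockwise from above counted positive). Each radian moves the bed 7.5 mm in the machine's -y direction.
- bed_plate (a joint): How far the sprung bed plate is pressed down, in m: 0 at rest, 0.008 when it bottoms out. It begins to sink at about 4 N and takes about 9 N to bottom out.
- card_mark (a point): Centre of the card's upper surface on the sprung bed plate, in the middle of the printed black frame (frame 87 mm in x by 58 mm in y; card 110 x 80 mm; plate 124 x 94 mm). Axes as the machine's; the plate is level, 50 mm above the desk when not pressed. With the crank at its stop it lies at x = 0, y = +12.5 mm in the machine's frame.
- tray (a point): Middle of the floor of the rimmed tray on top of the hood, 84 mm above the desk; inside 110 mm in x by 80 mm in y, rim 7 mm high. Axes as the machine's.
- stamp_center (a point): Centre, half-way up, of the loose stamp with the rectangular black base: base 76 mm (own x) x 48 mm (own y) x 30 mm high, then an upright round dark wooden handle, 20 mm thick at the neck and 28 to 30 mm thick from 66 to 116 mm above its underside; 120 mm tall in all, so its underside lies 60 mm below this point. About 0.2 kg. Own z is up along the handle; it stands upright on the desk.
- round_stamp_center (a point): Centre, half-way up, of the round stamp: same handle and height (120 mm), round base 60 mm in diameter. Stands on the desk; to be left alone.
- ink_center (a point): Centre, half-way up, of the ink bottle: 54 mm in diameter, 135 mm tall. To be left alone.
- pen_cup_center (a point): Point 70 mm up the axis of the pen cup: 72 mm in diameter, 95 mm tall, pens reaching to 142 mm. To be left alone.
- card_rack_center (a point): Centre, half-way up, of the card rack: a dark steel rack full of upright white cards, 56 mm (own x) x 116 mm (own y) x 140 mm tall, standing loose on the desk between the robot and the machine. To be left alone.
Mind the look-alikes: they are no part of the job. What is shaped like the part that bears stamp_center but turquoise is not meant.

How it is judged:
On the way, in this order (a step that is already met when the one before it is completed fails the run):
1. the crank is past half-way, with the gripper at its knob (value of joint crank above 8 rad and distance between the grasp point and knob_center below 0.06 m), for 0.1 s.
2. the crank is turned to its stop (above 14.6 of 15.0 rad) (value of joint crank above 14.6 rad), for 0.2 s.
3. with the crank at its stop the stamp, inside the printed frame (within 10 mm along and across, 0.15 rad) and square (within 0.08 rad of upright), presses the bed plate to the bottom (7 mm or more) (value of joint bed_plate above 0.007 m and value of joint crank above 14.6 rad and angle between stamp_center's own z axis and vertical below 0.08 rad and angle between the x axis of stamp_center and the x axis of card_mark, either way round below 0.15 rad and contact force between stamp and bed_plate above 3 N and x of stamp_center in the frame of card_mark between -0.01 and 0.01 m and y of stamp_center in the frame of card_mark between -0.01 and 0.01 m), for 0.2 s.
At the end, for the whole second after the job is handed in: The crank is still at its stop (above 14.6 of 15.0 rad), the bed plate has sprung back up (within 1.5 mm), and the rectangular stamp stands upright (within 0.06 rad) and still on the floor of the tray on the hood, its middle within 25 mm of the tray's middle along and across (value of joint crank above 14.6 rad and value of joint bed_plate below 0.0015 m and angle between stamp_center's own z axis and vertical below 0.06 rad and z of stamp_center in the frame of tray between 0.056 and 0.064 m and linear speed of stamp below 0.02 m/s and x of stamp_center in the frame of tray between -0.025 and 0.025 m and y of stamp_center in the frame of tray between -0.025 and 0.025 m); the robot touches nothing.
It fails at once if the knob is let go (gripper over 60 mm from the knob's middle) while the crank is between 6.5 and 12.5 rad (value of joint crank between 6.5 and 12.5 rad and distance between the grasp point and knob_center above 0.06 m).
It fails at once if the round stamp is moved more than 30 mm or tipped over (distance of round_stamp_center from where it was at the start of the episode above 0.03 m or angle between round_stamp_center's own z axis and vertical above 0.35 rad).
It fails at once if the ink bottle is moved more than 30 mm or tipped over (distance of ink_center from where it was at the start of the episode above 0.03 m or angle between ink_center's own z axis and vertical above 0.35 rad).
It fails at once if the pen cup is moved more than 30 mm or tipped over (distance of pen_cup_center from where it was at the start of the episode above 0.03 m or angle between pen_cup_center's own z axis and vertical above 0.35 rad).
It fails at once if the card rack is moved more than 30 mm or tipped over (distance of card_rack_center from where it was at the start of the episode above 0.03 m or angle between card_rack_center's own z axis and vertical above 0.35 rad).
It also fails if it takes over 72 s, if anything falls off the work surface, if the arm or the gripper's body presses on something with over 40 N, if the wrist force passes 120 N, or if a joint passes its speed limit or range.

## Working session

There is one attempt and no reset: what is moved stays moved. The work goes in short steps, Python scripts to look and compute and a tool call to move; the robot and the scene stay as the last step left them, time stands still between calls to the robot, and variables do not carry over. Pictures are saved under pics/ and viewed, about 8 in all and at most 12, crops included, and the job is handed in when it is done.

Besides the shell and the picture viewer there is one more tool, called after "Call:" as name(argument=value, ...) on one line, values as JSON. carry_out: Moves the arm, as the interface text tells. Its arguments: {"type":"object","properties":{"steps":{"type":"array"},"squeeze":{"type":"number"}},"required":["steps"]}

```bash
ls; mkdir -p pics
cat > h.py <<'E'
import numpy as np, cv2
from rig import robot, cams
def snap(name, fn=None):
    c=cams.camera(name)
    if fn: cv2.imwrite('pics/'+fn, c['pixels'][:,:,::-1])
    return c
def ray(c,u,v):
    K=np.array([[c['fx'],0,c['cx']],[0,c['fy'],c['cy']],[0,0,1]],float)
    p=cv2.undistortPoints(np.array([[[u,v]]],float),K,np.array([c['k1'],0,0,0,0.]))[0,0]
    return np.array(c['eye']),np.array(c['rotation'])@np.array([p[0],-p[1],-1.])
def onz(c,u,v,z):
    e,d=ray(c,u,v); return (e+d*(z-e[2])/d[2]).round(4)
def proj(c,P):
    q=np.array(c['rotation']).T@(np.array(P)-c['eye']); x,y=q[0]/-q[2],-q[1]/-q[2]
    s=1+c['k1']*(x*x+y*y); return np.array([c['cx']+c['fx']*x*s,c['cy']+c['fy']*y*s]).round(1)
E
python3 - <<'E'
from h import *
for n in ('top','side'):
    c=snap(n,n+'1.png'); print(n,c['eye'],np.array(c['rotation']).round(3).tolist(),c['fx'],c['k1'])
print(robot.get_obs(), robot.tip_extent)
E
```

```text
pics
top [ 0.39627887 -0.09995162  1.14114927] [0.045, -0.035, -0.698, 0.714] 431.38234558501705 -0.10352790611163872
side [ 0.51555976 -0.80157151  0.90770128] [0.349, -0.001, -0.016, 0.937] 412.4823901366949 -0.10327703963388278
{'time': 0.1, 'q': array([ 1.16948827e+00,  5.28363521e-01,  1.43377485e+00,  1.69295218e-05,
        1.18138739e+00, -1.78494748e-01]), 'joint_velocities': array([-0.00108761, -0.00021641, -0.00351037,  0.00092957,  0.00171958,
        0.00033743]), 'joint_torque': array([-5.62142159e-04, -4.40988243e+01, -1.77149445e+01,  6.34716754e-02,
        5.34442056e-02, -3.95733844e-05]), 'position': array([0.13782929, 0.60898468, 0.24367517]), 'tool_rot': array([ 7.81338403e-01,  6.24106854e-01, -8.54029534e-04,  4.52678914e-04]), 'ft_force': array([ 0.54039079, -0.56600654, -0.59073016]), 'moment': array([ 0.00109968, -0.011989  ,  0.06285409]), 'grip_width': 0.08733924919975547} 0.022
```

View pics/top1.png

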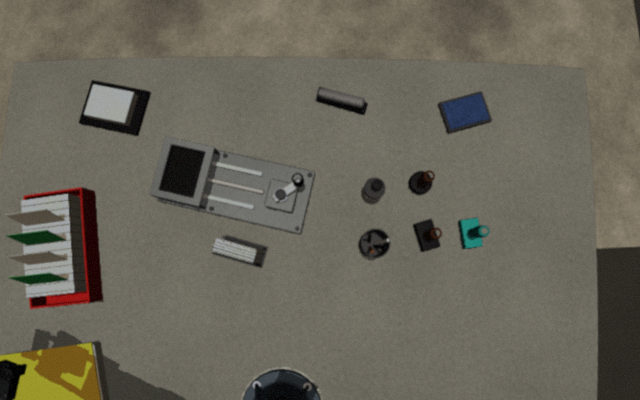

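View pics/side1.png

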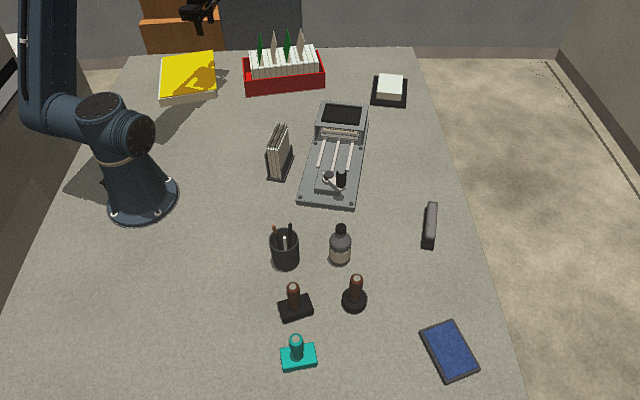

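The top view shows the machine at about (150–313, 137–233) with its knob near (298,180), the black-base stamp at (428,235), the turquoise one at (473,233) and the rack at (240,250). The side view shows the knob at (341,178) and the stamp at (294,300). I'll enlarge crops to get exact pixels.

```bash
sed -i "s/np.array(c\['rotation'\])/R(c)/; s/^def snap/from scipy.spatial.transform import Rotation as Ro\ndef R(c): return Ro.from_quat(c['rotation']).as_matrix()\ndef snap/" h.py
python3 - <<'E'
from h import *
t=cv2.imread('pics/top1.png'); s=cv2.imread('pics/side1.png')
a=cv2.resize(t[125:275,145:345],None,fx=4,fy=4,interpolation=cv2.INTER_CUBIC)
cv2.imwrite('pics/c1.png',a)
b=cv2.resize(t[165:265,355:495],None,fx=4,fy=4,interpolation=cv2.INTER_CUBIC)   # 560x400
cv2.imwrite('pics/c2.png',cv2.convertScaleAbs(b,alpha=1.8))
E
```

```text
(no output)
```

View pics/c1.png

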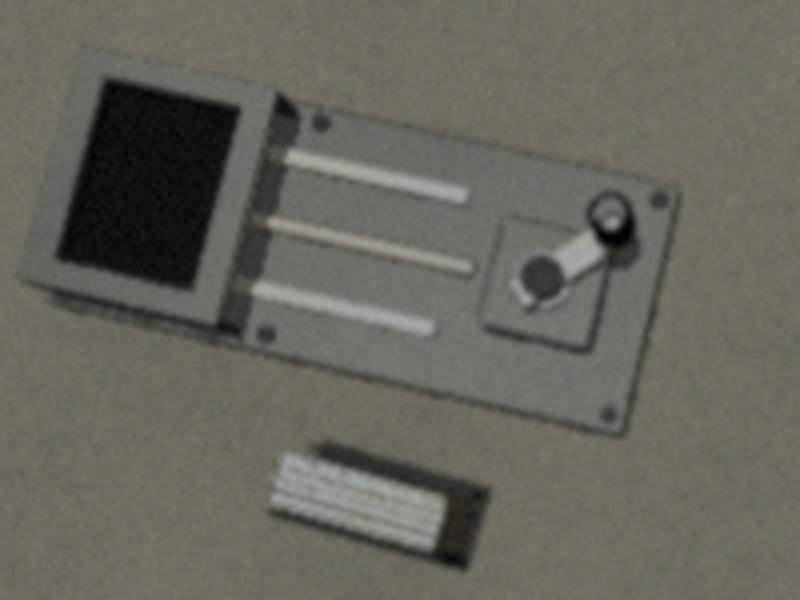

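View pics/c2.png

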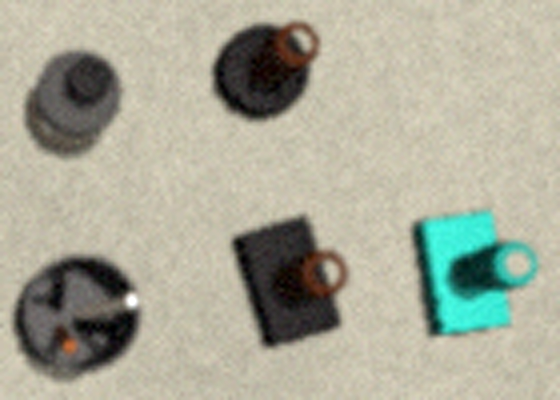

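The crops show the machine's -y edge corners at crop px (682,187) and (622,436), the tray centred at about (150,183) and the knob top at (611,212). The stamp's handle top is at (325,272) in its crop.

Run:
```python
from h import *
c=snap('top'); s=snap('side')
A=lambda x,y,z:onz(c,145+(x+.5)/4-.5,125+(y+.5)/4-.5,z)[:2]
B=lambda x,y,z:onz(c,355+(x+.5)/4-.5,165+(y+.5)/4-.5,z)[:2]
print('rot'); 
tr=np.array([A(*p,.084) for p in ((106,78),(242,104),(193,290),(57,260))]); print('tray',tr.tolist(),tr.mean(0))
ho=np.array([A(*p,.084) for p in ((85,48),(280,95),(217,328),(22,282))]); print('hood',ho.tolist(),ho.mean(0))
e=np.array([A(682,187,.022),A(622,436,.022)]); print('edge',e,e.mean(0))
kn=A(611,212,.127); print('knob',kn,'side',onz(s,341,172,.127))
# machine y axis
v=np.array([ho[[0,3]].mean(0)-e.mean(0)]) [0]; yh=v/np.linalg.norm(v); print('L',np.linalg.norm(v)); xh=np.array([yh[1],-yh[0]])
print('yh',yh,'xh',xh,'yaw of machine x',np.degrees(np.arctan2(xh[1],xh[0])))
o=e.mean(0)+.2*yh; print('origin',o,'hub at .07',A(543,277,.07),A(543,277,.078))
for n,p in (('knob',kn),('hub',A(543,277,.072)),('tray',tr.mean(0))):
    d=p-o; print(n,d@xh,d@yh)
st=[B(*p,.03) for p in ((304,216),(235,238))]; print('stamp',st,'top',B(325,272,.12), B(340,325,.03),B(268,346,.0))
print('round top',B(297,46,.12),'cup',B(78,318,.095),'ink',B(90,78,.135))
print('rack',[A(*p,.14) for p in ((283,452),(445,488),(435,550),(272,510))],A(468,568,.0),A(490,487,0))
```

```text
rot
tray [[0.6728, 0.2955], [0.6567, 0.2056], [0.5371, 0.2301], [0.5546, 0.3193]] [0.6053   0.262625]
hood [[0.6925, 0.3108], [0.6629, 0.1814], [0.5135, 0.2134], [0.5401, 0.3412]] [0.60225 0.2617 ]
edge [[ 0.6206 -0.0733]
 [ 0.4555 -0.0382]] [ 0.53805 -0.05575]
knob [ 0.5835 -0.0337] side [ 0.5835 -0.0379  0.127 ]
L 0.3896872143142498
yh [0.20080207 0.97963183] xh [ 0.97963183 -0.20080207] yaw of machine x -11.583865920434937
origin [0.57821041 0.14017637] hub at .07 [0.5517 0.0116] [0.5506 0.0107]
knob 0.040096581119542826 -0.16927266392080306
hub -0.0004057741547365921 -0.13153701476465296
tray 0.0019498811407941137 0.12539422411674236
stamp [array([ 0.5011, -0.3761]), array([ 0.4858, -0.3309])] top [ 0.4594 -0.3662] [ 0.4309 -0.3993] [ 0.4171 -0.3592]
round top [ 0.5954 -0.3503] cup [ 0.4301 -0.222 ] ink [ 0.5704 -0.2232]
rack [array([0.4352, 0.1536]), array([0.4167, 0.0574]), array([0.3807, 0.0619]), array([0.4012, 0.1586])] [0.3673 0.0623] [0.4209 0.0495]
```

Estimates: machine yaw is about -12°, the crank hub at (.551,.011) and the knob at (.5835,-.036). The stamp is at (.459,-.366) with yaw 18.5°. Now moving to above the knob.

Call:
carry_out(steps=[[[2.6,-3.8,0],-5.9,0],[[2.6,-3.8,0],-5.9,0],[[2.6,-3.8,0],-5.9,0],[[2.6,-3.8,0],-5.9,0],[[2.6,-3.8,0],-5.9,0],[[2.6,-3.8,0],-5.9,0],[[2.6,-3.8,0],-5.9,0],[[2.6,-3.8,0],-5.9,0],[[2.6,-3.8,0],-5.9,0],[[2.6,-3.8,0],-5.9,0]], squeeze=25)

```text
time: 1.2
position: [0.4014, 0.2198, 0.2433]
tool_rot: [0.99, 0.144, 0.002, -0.001]
ft_force: [-0.0, 1.4, -0.4]
grip_width: 0.0869
```

Call:
carry_out(steps=[[[3.0,-4.3,0],0,0],[[3.0,-4.3,0],0,0],[[3.0,-4.3,0],0,0],[[3.0,-4.3,0],0,0],[[3.0,-4.3,-2],0,0],[[3.0,-4.3,-2],0,0],[[0,0,0],0,0]])

```text
time: 1.9
position: [0.5724, -0.0277, 0.2089]
tool_rot: [0.99, 0.139, 0.007, 0.001]
ft_force: [-0.2, -0.7, 0.4]
grip_width: 0.087
```

Run:
```python
from h import *
print(robot.get_obs()['position'],robot.get_obs()['ft_force'])
c=snap('side')
K=np.array([.5835,-.036,.099])
print(proj(c,K),proj(c,[.5835,-.036,.127]))
u,v=proj(c,K).astype(int)
cv2.imwrite('pics/s2.png',cv2.resize(c['pixels'][v-60:v+60,u-80:u+80,::-1],None,fx=5,fy=5,interpolation=cv2.INTER_CUBIC))
```

```text
[ 0.57237482 -0.02773267  0.20887685] [-0.15010912 -0.67404075  0.44066209]
[340.7 178.8] [340.9 171.5]
```

View pics/s2.png

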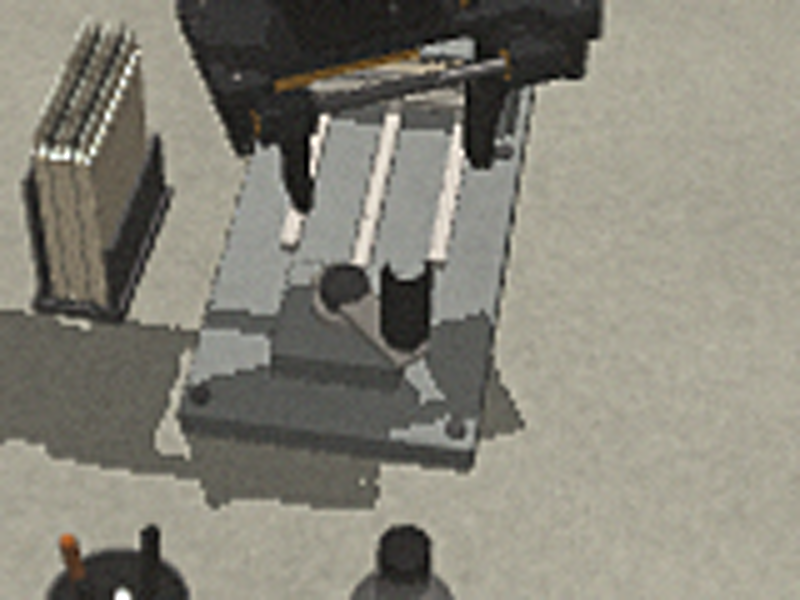

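The side crop shows the knob at crop columns 381–431, i.e. u≈341, which matches the prediction. The fingers are clear of it, so I'll descend and grip.

Call:
carry_out(steps=[[[1.15,-0.8,-3],0,0],[[0,0,-3],0,0],[[0,0,-3],0,0],[[0,0,0],0,1],[[0,0,0],0,1],[[0,0,0],0,1],[[0,0,0],0,1],[[0,0,0],0,1],[[0,0,0],0,1]])

```text
time: 2.85
position: [0.5823, -0.028, 0.1255]
tool_rot: [0.99, 0.142, 0.01, 0.0]
ft_force: [0.5, -0.2, 0.5]
grip_width: 0.0466
```

Call:
carry_out(steps=[[[0.1,-0.8,-0.7],0,1],[[0,0,0],0,1],[[0,0,0],0,1],[[0,0,0],0,1],[[0,0,0],0,1]])

```text
time: 3.35
position: [0.5843, -0.0367, 0.1194]
tool_rot: [0.99, 0.141, 0.011, 0.0]
ft_force: [-0.2, 0.6, 0.5]
grip_width: 0.0272
```

```bash
cat >> h.py <<'E'
def plan(c,step,n=10,gain=1.0,z=.119):
    o=robot.get_obs(); p=o['position'][:2]; d=p-c; a=np.degrees(np.arctan2(d[1],d[0])); print('ang',a.round(1),'r',np.hypot(*d).round(4),'z',o['position'][2].round(4),'f',o['ft_force'].round(1))
    for k in range(n):
        a-=step; q=np.array(c)+.055*np.array([np.cos(np.radians(a)),np.sin(np.radians(a))])
        print(((q-p)*100*gain).round(2).tolist(),end=' '); p=q
    print()
E
python3 -c "
from h import *
plan([.552,.010],10)"
```

```text
ang -55.3 r 0.0568 z 0.1194 f [-0.2  0.6  0.5]
[-0.93, -0.33] [-0.9, -0.32] [-0.95, -0.16] [-0.96, 0.01] [-0.94, 0.17] [-0.9, 0.33] [-0.83, 0.48] [-0.73, 0.62] [-0.61, 0.74] [-0.47, 0.83]
```

Call:
carry_out(steps=[[[-0.9,-0.3,0],0,1],[[-0.9,-0.3,0],0,1],[[-0.95,-0.15,0],0,1],[[-0.95,0,0],0,1],[[-0.95,0.15,0],0,1],[[-0.9,0.3,0],0,1],[[-0.85,0.5,0],0,1],[[-0.75,0.6,0],0,1],[[-0.6,0.75,0],0,1],[[-0.45,0.85,0],0,1]])

```text
time: 4.35
position: [0.5017, -0.0117, 0.1195]
tool_rot: [0.99, 0.139, 0.02, 0.002]
ft_force: [5.0, -0.2, -6.1]
grip_width: 0.027
```

```bash
python3 -c "
from h import *
print(robot.get_obs()['position'],robot.get_obs()['grip_width']);plan([.552,.010],15)"
```

```text
[ 0.50167409 -0.01172456  0.11945363] 0.027007274724101596
ang -156.7 r 0.0548 z 0.1195 f [ 5.  -0.2 -6.1]
[-0.41, 1.37] [-0.02, 1.44] [0.35, 1.39] [0.7, 1.25] [1.0, 1.03] [1.23, 0.74] [1.38, 0.39] [1.44, 0.02] [1.39, -0.35] [1.25, -0.7]
```

Call:
carry_out(steps=[[[-0.4,1.4,0],0,1],[[0,1.45,0],0,1],[[0.35,1.4,0],0,1],[[0.7,1.25,0],0,1],[[1.0,1.0,0],0,1],[[1.25,0.75,0],0,1],[[1.4,0.4,0],0,1],[[1.45,0,0],0,1],[[1.4,-0.35,0],0,1],[[1.25,-0.7,0],0,1]])

```text
time: 5.35
position: [0.5735, 0.0596, 0.1196]
tool_rot: [0.99, 0.143, 0.009, 0.003]
ft_force: [2.1, 10.6, 0.2]
grip_width: 0.0272
```

```bash
python3 -c "
from h import *
o=robot.get_obs();print(o['position'],o['grip_width'],o['tool_rot']);plan([.552,.010],15)"
```

```text
[0.5735449  0.0596224  0.11957753] 0.02721789140440381 [0.98966336 0.14307774 0.00942908 0.00250725]
ang 66.5 r 0.0541 z 0.1196 f [ 2.1 10.6  0.2]
[1.27, -0.66] [1.0, -1.03] [0.7, -1.26] [0.35, -1.39] [-0.02, -1.44] [-0.4, -1.38] [-0.74, -1.23] [-1.03, -1.0] [-1.26, -0.7] [-1.39, -0.35]
```

Call:
carry_out(steps=[[[1.25,-0.65,0],0,1],[[1.0,-1.0,0],0,1],[[0.7,-1.25,0],0,1],[[0.35,-1.4,0],0,1],[[0,-1.45,0],0,1],[[-0.4,-1.4,0],0,1],[[-0.75,-1.25,0],0,1],[[-1.0,-1.0,0],0,1],[[-1.25,-0.7,0],0,1],[[-1.4,-0.35,0],0,1]])

```text
time: 6.35
position: [0.5616, -0.0456, 0.1195]
tool_rot: [0.989, 0.144, 0.016, 0.002]
ft_force: [2.9, 1.2, -1.3]
grip_width: 0.0272
```

```bash
python3 -c "
from h import *
o=robot.get_obs();print(o['position'],o['grip_width'],o['tool_rot']);plan([.552,.010],15)"
```

```text
[ 0.56163345 -0.0456068   0.11945319] 0.02724972997291175 [0.98945692 0.14387359 0.01645081 0.0021821 ]
ang -80.2 r 0.0564 z 0.1195 f [ 2.9  1.2 -1.3]
[-1.46, 0.08] [-1.4, 0.31] [-1.27, 0.67] [-1.06, 0.97] [-0.77, 1.21] [-0.43, 1.37] [-0.06, 1.43] [0.31, 1.4] [0.67, 1.27] [0.97, 1.06]
```

Call:
carry_out(steps=[[[-1.45,0.1,0],0,1],[[-1.4,0.3,0],0,1],[[-1.25,0.65,0],0,1],[[-1.05,0.95,0],0,1],[[-0.75,1.2,0],0,1],[[-0.45,1.35,0],0,1],[[-0.05,1.45,0],0,1],[[0.3,1.4,0],0,1],[[0.65,1.25,0],0,1],[[0.95,1.05,0],0,1]])

```text
time: 7.35
position: [0.5144, 0.0487, 0.1194]
tool_rot: [0.99, 0.139, 0.024, 0.005]
ft_force: [2.5, -6.3, -0.5]
grip_width: 0.0273
```

```bash
python3 -c "
from h import *
o=robot.get_obs();print(o['position'],o['grip_width'],o['tool_rot']);plan([.552,.010],15)"
```

```text
[0.51440396 0.04867157 0.11937218] 0.027280720952038748 [0.98996157 0.13919543 0.0240059  0.00494328]
ang 134.2 r 0.0539 z 0.1194 f [ 2.5 -6.3 -0.5]
[1.08, 0.93] [1.33, 0.53] [1.43, 0.17] [1.42, -0.21] [1.32, -0.57] [1.13, -0.89] [0.86, -1.15] [0.53, -1.33] [0.17, -1.43] [-0.21, -1.42]
```

Call:
carry_out(steps=[[[1.1,0.95,0],0,1],[[1.35,0.55,0],0,1],[[1.45,0.15,0],0,1],[[1.4,-0.2,0],0,1],[[1.3,-0.55,0],0,1],[[1.15,-0.9,0],0,1],[[0.85,-1.15,0],0,1],[[0.55,-1.35,0],0,1],[[0.15,-1.45,0],0,1],[[-0.2,-1.4,0],0,1]])

```text
time: 8.35
position: [0.6062, 0.0159, 0.1199]
tool_rot: [0.991, 0.132, 0.031, -0.013]
ft_force: [13.8, 5.2, -11.7]
grip_width: 0.0274
```

```bash
python3 -c "
from h import *
o=robot.get_obs();print(o['position'],o['grip_width'],o['tool_rot']);plan([.552,.010],13)"
```

```text
[0.60621733 0.01594941 0.1198553 ] 0.027445941141923145 [ 0.99064726  0.13214218  0.03123344 -0.01345084]
ang 6.3 r 0.0545 z 0.1199 f [ 13.8   5.2 -11.7]
[0.04, -1.24] [-0.29, -1.21] [-0.55, -1.12] [-0.79, -0.96] [-0.98, -0.76] [-1.13, -0.52] [-1.22, -0.25] [-1.24, 0.03] [-1.21, 0.31] [-1.11, 0.57]
```

Call:
carry_out(steps=[[[0.05,-1.25,0],0,1],[[-0.3,-1.2,0],0,1],[[-0.55,-1.15,0],0,1],[[-0.8,-0.95,0],0,1],[[-1.0,-0.75,0],0,1],[[-1.15,-0.5,0],0,1],[[-1.2,-0.25,0],0,1],[[-1.25,0.05,0],0,1],[[-1.2,0.3,0],0,1],[[-1.1,0.55,0],0,1]])

```text
time: 9.35
position: [0.5121, -0.0307, 0.1193]
tool_rot: [0.992, 0.124, 0.032, -0.024]
ft_force: [18.0, 15.4, -15.8]
grip_width: 0.0275
```

```bash
python3 -c "
from h import *
o=robot.get_obs();print(o['position'],o['grip_width'],o['tool_rot']);plan([.552,.010],8)"
```

```text
[ 0.5120672  -0.03071149  0.11932424] 0.027458380361328052 [ 0.9915032   0.12377435  0.0320759  -0.02392609]
ang -134.4 r 0.057 z 0.1193 f [ 18.   15.4 -15.8]
[-0.37, 0.72] [-0.42, 0.64] [-0.33, 0.69] [-0.23, 0.73] [-0.13, 0.76] [-0.02, 0.77] [0.09, 0.76] [0.19, 0.74] [0.29, 0.71] [0.39, 0.66]
```

Call:
carry_out(steps=[[[-0.35,0.7,0],0,1],[[-0.4,0.65,0],0,1],[[-0.35,0.65,0],0,1],[[-0.2,0.5,0],0,1],[[-0.1,0.4,0],0,1]])

```text
time: 9.85
position: [0.5039, -0.0167, 0.1201]
tool_rot: [0.991, 0.131, 0.042, -0.007]
ft_force: [2.3, -12.9, -7.7]
grip_width: 0.0283
```

```bash
python3 -c "
from h import *
o=robot.get_obs();print(o['position'],o['grip_width'],o['tool_rot']);plan([.552,.010],8)"
```

```text
[ 0.5038593  -0.01666182  0.12005376] 0.0282922447797006 [ 0.99051941  0.13072168  0.04171754 -0.00654092]
ang -151.0 r 0.055 z 0.1201 f [  2.3 -12.9  -7.7]
[-0.32, 0.7] [-0.22, 0.73] [-0.12, 0.76] [-0.01, 0.77] [0.09, 0.76] [0.2, 0.74] [0.3, 0.71] [0.4, 0.66] [0.48, 0.6] [0.56, 0.52]
```

Call:
carry_out(steps=[[[-0.2,0.4,0],0,1],[[-0.2,0.4,0],0,1],[[-0.1,0.2,0],0,1],[[0,0,0],0,0],[[0,0,0],0,0],[[0,0,0],0,0],[[0,0,0],0,0],[[0,0,0],0,0]])

```text
time: 10.65
position: [0.4977, -0.0173, 0.12]
tool_rot: [0.99, 0.132, 0.044, 0.001]
ft_force: [0.7, -0.5, -0.1]
grip_width: 0.0602
```

Call:
carry_out(steps=[[[0,0,0],0,0],[[0,0,0],0,0],[[0,0,3],0,0],[[0,0,4],0,0],[[0,0,4],0,0],[[0,-2,3],0,0],[[-0.5,-4.5,0],0,0],[[-0.5,-4.5,0],0,0],[[-0.5,-4.5,0],0,0],[[-0.5,-4.5,0],0,0]])

```text
time: 11.65
position: [0.4743, -0.2165, 0.2666]
tool_rot: [0.989, 0.138, 0.043, 0.001]
ft_force: [0.9, 0.0, -0.9]
grip_width: 0.0871
```

Run:
```python
from h import *
o=robot.get_obs();print(o['position'],Ro.from_quat(o['tool_rot']).as_matrix().round(3).tolist())
c=snap('top','top3.png'); print(proj(c,[.581,.152,.05]))
cv2.imwrite('pics/c3.png',cv2.resize(c['pixels'][125:275,145:345,::-1],None,fx=4,fy=4,interpolation=cv2.INTER_CUBIC))
```

```text
[ 0.47426219 -0.216473    0.26660123] [[0.958, 0.274, 0.085], [0.274, -0.962, 0.01], [0.084, 0.014, -0.996]]
[227.4 182.7]
```

View pics/c3.png

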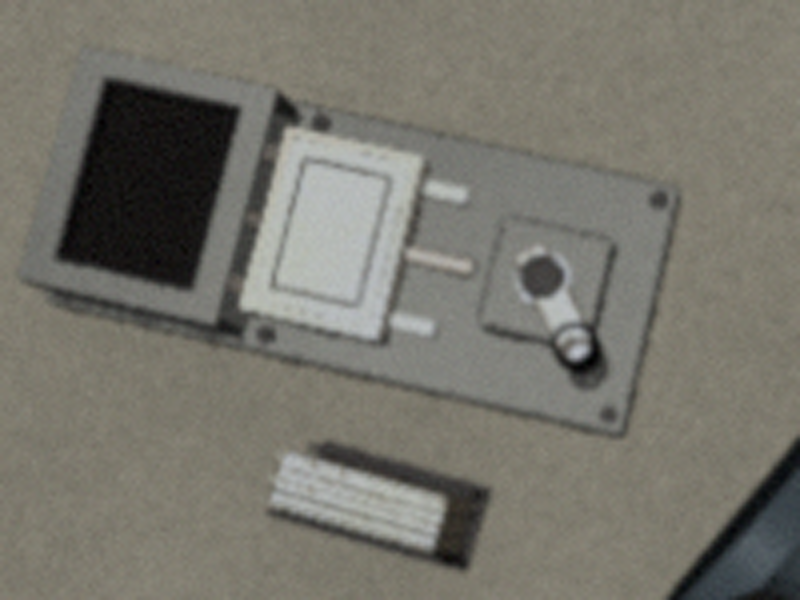

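The crop shows the bed fully out. The knob is at the stop angle and the printed frame's corners are at (308,159), (392,176), (358,306) and (274,290). The tool has picked up a 0.085 rad tilt. I'll compute the card position and approach the stamp.

Call:
carry_out(steps=[[[-0.4,-3.8,0],1,0],[[-0.4,-3.8,0],1,0],[[-0.4,-3.8,0],0.5,0],[[-0.4,-3.6,-1],0,0],[[0,0,0],0,0]])

```text
time: 12.2
position: [0.4567, -0.3822, 0.2564]
tool_rot: [0.987, 0.157, 0.043, 0.005]
ft_force: [1.1, 1.1, 0.3]
grip_width: 0.0871
```

Run:
```python
from h import *
o=robot.get_obs();print(o['position'],Ro.from_quat(o['tool_rot']).as_matrix().round(3).tolist())
c=snap('top'); s=snap('side')
A=lambda x,y,z:onz(c,145+(x+.5)/4-.5,125+(y+.5)/4-.5,z)[:2]
f=np.array([A(*p,.05) for p in ((308,159),(392,176),(358,306),(274,290))]); print(f.tolist(),f.mean(0))
d=f[0]-f[3]+f[1]-f[2]; print('yaw',np.degrees(np.arctan2(d[1],d[0])))
cv2.imwrite('pics/s4.png',cv2.resize(s['pixels'][220:380,220:400,::-1],None,fx=4,fy=3.75,interpolation=cv2.INTER_CUBIC))
for z in (.12,.06,0): print(proj(s,[.459,-.366,z]))
```

```text
[ 0.4567487  -0.38217224  0.25635249] [[0.947, 0.31, 0.087], [0.311, -0.951, 0.004], [0.084, 0.023, -0.996]]
[[0.629, 0.1696], [0.6187, 0.114], [0.5334, 0.1322], [0.5427, 0.1874]] [0.58095 0.1508 ]
yaw -11.84826623841443
[292.2 285.4]
[293.9 298.4]
[295.5 310.1]
```

View pics/s4.png

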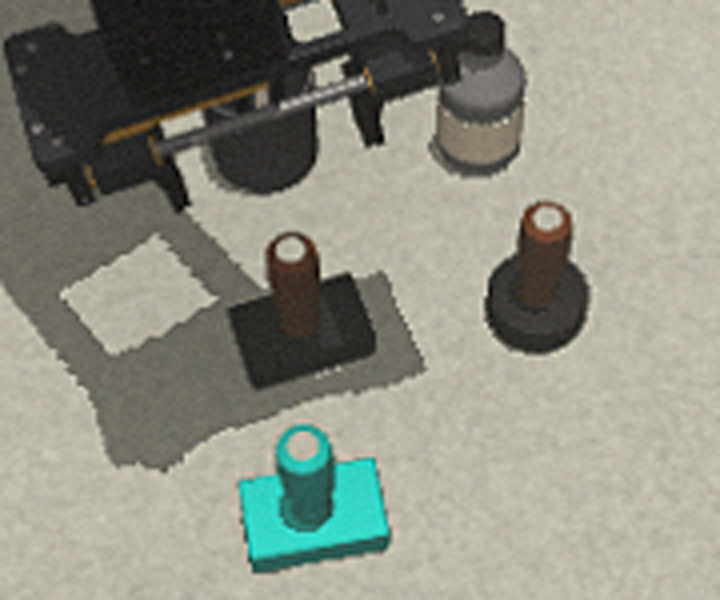

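The stamp's handle top is at crop (292,248), i.e. (293,286), within 1 px of the prediction. Descending on it.

Call:
carry_out(steps=[[[0.3,1.5,-3],0,0],[[0,0,-4],0,0],[[0,0,-2],0,0],[[0,0,0],0,0]])

```text
time: 12.7
position: [0.4617, -0.3563, 0.1674]
tool_rot: [0.986, 0.161, 0.045, 0.003]
ft_force: [-0.2, 0.5, 0.2]
grip_width: 0.0871
```

Call:
carry_out(steps=[[[-0.15,-1.05,0],0,0],[[0,0,0],0,0],[[0,0,-2],0,0],[[0,0,-2],0,0],[[0,0,-2],0,0],[[0,0,0],0,0]])

```text
time: 13.3
position: [0.4651, -0.37, 0.1153]
tool_rot: [0.985, 0.162, 0.049, 0.011]
ft_force: [-0.7, 0.5, 0.4]
grip_width: 0.0869
```

Call:
carry_out(steps=[[[-0.5,0.3,-1.5],0,0],[[0,0,0],0,0.3],[[0,0,0],0,0.3],[[0,0,0],0,0.3]], squeeze=35)

```text
time: 13.7
position: [0.4634, -0.3709, 0.1067]
tool_rot: [0.985, 0.162, 0.052, 0.016]
ft_force: [-0.6, 0.2, -0.0]
grip_width: 0.0706
```

Call:
carry_out(steps=[[[-0.3,0.5,-0.4],0,0.5],[[0,0,0],0,0.5],[[0,0,0],0,0.5]])

```text
time: 14.0
position: [0.4614, -0.3668, 0.105]
tool_rot: [0.985, 0.162, 0.054, 0.018]
ft_force: [0.9, 0.8, -0.1]
grip_width: 0.0483
```

Call:
carry_out(steps=[[[0,0,0],0,1],[[0,0,0],0,1],[[0,0,0],0,1],[[0,0,0],0,1]])

```text
time: 14.4
position: [0.461, -0.3665, 0.1048]
tool_rot: [0.985, 0.163, 0.053, 0.017]
ft_force: [-0.3, 0.1, -2.5]
grip_width: 0.0293
```

Call:
carry_out(steps=[[[0,0,-0.5],0,1],[[0,0,-0.5],0,1],[[0,0,-0.5],0,1]])

```text
time: 14.7
position: [0.4613, -0.3679, 0.1038]
tool_rot: [0.985, 0.164, 0.054, 0.02]
ft_force: [-8.4, 7.1, 33.8]
grip_width: 0.0296
```

Run:
```python
from h import *
s=snap('side'); c=snap('top')
a=cv2.resize(s['pixels'][240:340,250:350,::-1],None,fx=4,fy=4,interpolation=cv2.INTER_CUBIC)
b=cv2.resize(c['pixels'][190:290,380:480,::-1],None,fx=4,fy=4,interpolation=cv2.INTER_CUBIC)
cv2.imwrite('pics/s5.png',cv2.convertScaleAbs(np.hstack([a,b]),alpha=1.8))
```

```text
(no output)
```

View pics/s5.png

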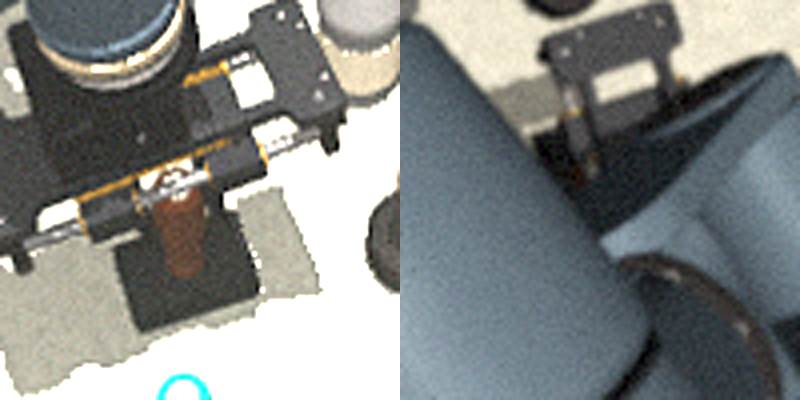

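The stamp looks upright and flat between the fingers. Lifting and carrying it.

Call:
carry_out(steps=[[[0,0,1],0,1],[[0,0,2],0,1],[[0,0,3],0,1],[[0,0,3],0,1],[[0,0,3],0,1],[[0,0,3],0,1],[[0,0,2],0,1],[[0,0,0],0,1]])

```text
time: 15.6
position: [0.4596, -0.3651, 0.2791]
tool_rot: [0.985, 0.164, 0.053, 0.018]
ft_force: [0.1, -0.9, -1.2]
grip_width: 0.0295
```

```bash
cat >> h.py <<'E'
RG=Ro.from_quat([.985,.164,.054,.020])
def rel():
    o=robot.get_obs(); r=Ro.from_quat(o['tool_rot']); z=(r*RG.inv()).as_matrix()[:,2]
    print('pos',o['position'].round(4),'f',o['ft_force'].round(1),'toolz',r.as_matrix()[:,2].round(3),'dz',z.round(3),'yaw',np.degrees((r*RG.inv()).as_rotvec()).round(1),'w',o['grip_width'].round(4),o['time'])
E
python3 -c "
from h import *
rel()
s=snap('side'); cv2.imwrite('pics/s6.png',s['pixels'][150:350,220:420,::-1].repeat(3,0).repeat(3,1))"
```

```text
Traceback (most recent call last):
  File "h.py", line 27, in rel
    print('pos',o['position'].round(4),'f',o['ft_force'].round(1),'toolz',r.as_matrix()[:,2].round(3),'dz',z.round(3),'yaw',np.degrees((r*RG.inv()).as_rotvec()).round(1),'w',o['grip_width'].round(4),o['time'])
                                                                                                                                                                              ^^^^^^^^^^^^^^^^^^^^^
AttributeError: 'float' object has no attribute 'round'
```

Call:
carry_out(steps=[[[1,4,0.5],-3,1],[[1,4,0.5],-3,1],[[1,4,0],-3,1],[[1,4,0],-3,1],[[1,4,0],-3,1],[[1,4,0],-3,1],[[1,4,0],-3,1],[[1,4,0],-3,1],[[1,4,0],-3,1],[[1,4,0],-3,1]])

```text
time: 16.6
position: [0.5537, 0.0458, 0.2726]
tool_rot: [0.992, -0.114, 0.036, 0.028]
ft_force: [0.3, -0.8, -1.4]
grip_width: 0.0291
```

```bash
sed -i "s/o\['grip_width'\].round(4)/o['grip_width']/" h.py
python3 -c "
from h import *
rel()"
```

```text
pos [0.5537 0.0458 0.2726] f [ 0.3 -0.8 -1.4] toolz [ 0.066 -0.063 -0.996] dz [ 0.018 -0.015  1.   ] yaw [  0.5   1.3 -32. ] w 0.029095471954079515 16.6
```

Call:
carry_out(steps=[[[0.9,3.2,0],0.6,1],[[0.8,2.8,0],0.6,1],[[0.5,2,0],0,1],[[0.3,1,0],0,1],[[0,0,0],0,1]])

```text
time: 17.1
position: [0.5753, 0.1462, 0.262]
tool_rot: [0.994, -0.099, 0.029, 0.027]
ft_force: [-0.0, -1.3, -2.2]
grip_width: 0.0293
```

```bash
python3 -c "
from h import *
rel()"
```

```text
pos [0.5753 0.1462 0.262 ] f [-0.  -1.3 -2.2] toolz [ 0.052 -0.059 -0.997] dz [ 0.034 -0.016  0.999] yaw [  0.4   2.2 -30.3] w 0.029334137855691667 17.1
```

Call:
carry_out(steps=[[[0.3,0.3,-2],0,1],[[0.3,0.2,-2.5],0,1],[[0,0,-2.5],0,1],[[0,0,-1],0,1],[[0,0,0],0,1]])

```text
time: 17.6
position: [0.5797, 0.1459, 0.1773]
tool_rot: [0.994, -0.1, 0.027, 0.029]
ft_force: [-0.7, -0.8, -2.7]
grip_width: 0.0292
```

Run:
```python
from h import *
rel()
s=snap('side','side7.png'); c=snap('top','top7.png')
p=proj(s,[.581,.151,.07]).astype(int); print('side crop origin',p-50)
q=proj(c,[.581,.151,.07]).astype(int); print('top crop origin',q-50)
f=lambda im,p:cv2.resize(im['pixels'][p[1]-50:p[1]+50,p[0]-50:p[0]+50,::-1],None,fx=4,fy=4,interpolation=cv2.INTER_CUBIC)
cv2.imwrite('pics/s7.png',cv2.convertScaleAbs(np.hstack([f(s,p),f(c,q)]),alpha=1.5))
```

```text
pos [0.5797 0.1459 0.1773] f [-0.7 -0.8 -2.7] toolz [ 0.048 -0.062 -0.997] dz [ 0.039 -0.014  0.999] yaw [  0.2   2.4 -30.5] w 0.029220505547040733 17.6
side crop origin [285  91]
top crop origin [176 131]
```

View pics/s7.png

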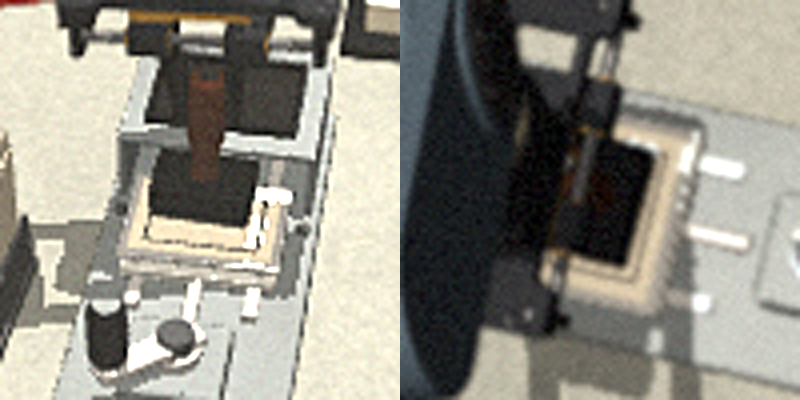

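The pair shows the stamp upright above the frame. In the side crop its base's front lower corners are at about (150,214) and (248,227). In the top crop the front edge runs from (260,150) to (225,265).

Run:
```python
from h import *
s=snap('side'); c=snap('top')
S=lambda x,y,z:onz(s,285+(x+.5)/4-.5,91+(y+.5)/4-.5,z)
T=lambda x,y,z:onz(c,176+(x+.5)/4-.5,131+(y+.5)/4-.5,z)
M=Ro.from_euler('z',-12,degrees=True).as_matrix()
for P in ([S(150,214,.073),S(248,227,.073)],[T(260,150,.103),T(225,265,.103)]):
    P=np.array(P); d=P[0]-P[1]; print(P.tolist(),'yaw',np.degrees(np.arctan2(d[1],d[0])),'len',np.linalg.norm(d),'centre',P.mean(0)+M@[0,.024,0])
```

```text
[[0.5386, 0.1348, 0.073], [0.6115, 0.1174, 0.073]] yaw 166.57562994496774 len 0.0749477818217458 centre [0.58003988 0.14957554 0.073     ]
[[0.6091, 0.1086, 0.103], [0.5371, 0.127, 0.103]] yaw -14.33543541952013 len 0.07431392870788082 centre [0.57808988 0.14127554 0.103     ]
```

Call:
carry_out(steps=[[[0.2,0.5,0],1.5,1],[[0,0,0],0,1],[[0,0,-0.7],0,1],[[0,0,-0.7],0,1],[[0,0,0],0,1]])

```text
time: 18.3
position: [0.586, 0.1529, 0.1691]
tool_rot: [0.995, -0.086, 0.034, 0.027]
ft_force: [-0.7, -0.1, -2.8]
grip_width: 0.0291
```

```bash
python3 -c "
from h import *
rel()"
```

```text
pos [0.586  0.1529 0.1691] f [-0.7 -0.1 -2.8] toolz [ 0.064 -0.059 -0.996] dz [ 0.025 -0.014  1.   ] yaw [  0.4   1.6 -28.7] w 0.029128152695310158 18.3
```

Now correct by -0.4 cm in x and -0.1 cm in y, and press down.

Call:
carry_out(steps=[[[-0.4,-0.1,-0.3],-0.8,1],[[0,0,-0.4],0,1],[[0,0,-0.5],0,1]])

```text
time: 18.6
position: [0.5817, 0.1518, 0.1563]
tool_rot: [0.995, -0.093, 0.034, 0.027]
ft_force: [0.0, 0.0, -2.5]
grip_width: 0.0291
```

```bash
python3 -c "
from h import *
rel()"
```

```text
pos [0.5817 0.1518 0.1563] f [ 0.   0.  -2.5] toolz [ 0.063 -0.06  -0.996] dz [ 0.024 -0.015  1.   ] yaw [  0.5   1.6 -29.6] w 0.029088196379373484 18.6
```

Call:
carry_out(steps=[[[0,0,-0.4],0,1],[[0,0,-0.4],0,1],[[0,0,-0.4],0,1],[[0,0,-0.4],0,1]])

```text
time: 19.0
position: [0.5813, 0.1517, 0.1452]
tool_rot: [0.995, -0.093, 0.034, 0.028]
ft_force: [-12.1, -0.8, 39.4]
grip_width: 0.0289
```

```bash
python3 -c "
from h import *
rel()"
```

```text
pos [0.5813 0.1517 0.1452] f [-12.1  -0.8  39.4] toolz [ 0.063 -0.062 -0.996] dz [ 0.024 -0.013  1.   ] yaw [  0.4   1.6 -29.6] w 0.028875857512701567 19.0
```

Call:
carry_out(steps=[[[0,0,-0.25],0,1],[[0,0,-0.25],0,1],[[0,0,-0.25],0,1],[[0,0,-0.25],0,1],[[0,0,-0.25],0,1]])

```text
time: 19.5
position: [0.5809, 0.1517, 0.1455]
tool_rot: [0.995, -0.093, 0.037, 0.028]
ft_force: [-5.2, -0.2, 14.2]
grip_width: 0.0288
```

Run:
```python
from h import *
rel()
s=snap('side')
p=proj(s,[.581,.151,.07]).astype(int); print('side crop origin',p-50)
cv2.imwrite('pics/s8.png',cv2.convertScaleAbs(cv2.resize(s['pixels'][p[1]-50:p[1]+50,p[0]-50:p[0]+50,::-1],None,fx=5,fy=5,interpolation=cv2.INTER_CUBIC),alpha=1.5))
M=Ro.from_euler('z',-12,degrees=True).as_matrix(); o=np.array([.581,.151,0])
for d in ((-.038,-.024),(.038,-.024)): print(((proj(s,o+M@[*d,.043])-p+50)*5).round())
```

```text
pos [0.5809 0.1517 0.1455] f [-5.2 -0.2 14.2] toolz [ 0.068 -0.063 -0.996] dz [ 0.02  -0.011  1.   ] yaw [  0.3   1.3 -29.6] w 0.0288448939783397 19.5
side crop origin [285  91]
[187. 302.]
[309. 316.]
```

View pics/s8.png

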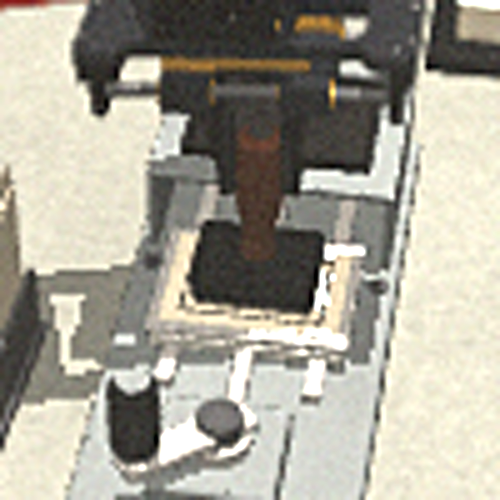

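The stamp's front corners are at (190,302) and (315,312), against a prediction of (187,302) and (309,316), so it's inside the frame to about 2 mm. I'll give one firmer hold, then lift.

Call:
carry_out(steps=[[[0,0,-0.4],0,1],[[0,0,-0.45],0,1],[[0,0,-0.45],0,1],[[0,0,-0.4],0,1]])

```text
time: 19.95
position: [0.5808, 0.1518, 0.1454]
tool_rot: [0.994, -0.093, 0.04, 0.029]
ft_force: [-6.7, -1.1, 21.3]
grip_width: 0.029
```

Call:
carry_out(steps=[[[0,0,0.5],0,1],[[0,0,1],0,1],[[0,0,2],0,1],[[0,0,2.5],0,1],[[0,0,2],0,1],[[0,0,0],0,1]])

```text
time: 20.55
position: [0.5813, 0.1521, 0.2294]
tool_rot: [0.994, -0.093, 0.041, 0.029]
ft_force: [0.6, 0.7, -1.8]
grip_width: 0.0287
```

```bash
python3 -c "
from h import *
rel()"
```

```text
pos [0.5813 0.1521 0.2294] f [ 0.6  0.7 -1.8] toolz [ 0.076 -0.065 -0.995] dz [ 0.012 -0.01   1.   ] yaw [  0.4   0.8 -29.6] w 0.028739321637512624 20.55
```

Call:
carry_out(steps=[[[0.6,2.8,0],0,1],[[0.6,2.8,0],0,1],[[0.6,2.8,0],0,1],[[0.4,1.8,0],0,1],[[0,0,0],0,1],[[0,0,0],0,1]])

```text
time: 21.15
position: [0.602, 0.2554, 0.2222]
tool_rot: [0.994, -0.094, 0.037, 0.031]
ft_force: [0.3, -0.1, -1.8]
grip_width: 0.029
```

```bash
python3 -c "
from h import *
rel()"
```

```text
pos [0.602  0.2554 0.2222] f [ 0.3 -0.1 -1.8] toolz [ 0.068 -0.068 -0.995] dz [ 0.019 -0.007  1.   ] yaw [  0.1   1.2 -29.7] w 0.028962897384347763 21.15
```

Call:
carry_out(steps=[[[0.2,0.7,0],0,1],[[0,0,-1],0,1],[[0,0,-1],0,1],[[0,0,-0.5],0,1]])

```text
time: 21.55
position: [0.6037, 0.2596, 0.1948]
tool_rot: [0.994, -0.095, 0.036, 0.032]
ft_force: [0.2, 0.0, -2.0]
grip_width: 0.029
```

Call:
carry_out(steps=[[[0,0.3,-0.3],0,1],[[0,0,-0.3],0,1],[[0,0,-0.3],0,1]])

```text
time: 21.85
position: [0.6041, 0.2611, 0.1876]
tool_rot: [0.994, -0.096, 0.037, 0.033]
ft_force: [-7.7, -2.3, 22.6]
grip_width: 0.029
```

Contact came at the expected height. Relaxing the press and opening.

Call:
carry_out(steps=[[[0,0,0],0,1],[[0,0,0],0,0],[[0,0,0],0,0],[[0,0,0],0,0],[[0,0,0],0,0],[[0,0,0],0,0],[[0,0,0],0,0],[[0,0,0],0,0]])

```text
time: 22.65
position: [0.6058, 0.2614, 0.1898]
tool_rot: [0.994, -0.096, 0.039, 0.032]
ft_force: [-0.0, -0.7, -0.1]
grip_width: 0.0769
```

Call:
carry_out(steps=[[[0,0,0],0,0],[[0,0,2],0,0],[[0,0,3],0,0],[[0,0,4],0,0],[[0,0,4],0,0],[[-2,-3,0],0,0],[[-2,-4,0],0,0],[[-2,-4,0],0,0],[[-2,-4,0],0,0],[[0,0,0],0,0]])

```text
time: 23.65
position: [0.5221, 0.1081, 0.3238]
tool_rot: [0.994, -0.094, 0.04, 0.032]
ft_force: [0.1, 0.7, -0.3]
grip_width: 0.0873
```

Run:
```python
from h import *
rel()
s=snap('side'); c=snap('top'); T=[.605,.263,.15]
p=proj(s,T).astype(int); q=proj(c,T).astype(int); print(p-50,q-50)
f=lambda im,p:cv2.resize(im['pixels'][p[1]-50:p[1]+50,p[0]-50:p[0]+50,::-1],None,fx=4,fy=4,interpolation=cv2.INTER_CUBIC)
cv2.imwrite('pics/s9.png',cv2.convertScaleAbs(np.hstack([f(s,p),f(c,q)]),alpha=1.8))
for n,(cc,o) in {'side':(s,p-50),'top':(c,q-50)}.items(): print(n,(4*(proj(cc,[.605,.263,.204])-o)).round(),(4*(proj(cc,[.605,.263,.114])-o)).round())
```

```text
pos [0.5221 0.1081 0.3238] f [ 0.1  0.7 -0.3] toolz [ 0.074 -0.072 -0.995] dz [ 0.014 -0.003  1.   ] yaw [ -0.1   0.8 -29.7] w 0.0873033928191938 23.65
[292  47] [122 114]
side [202. 142.] [199. 239.]
top [171. 183.] [223. 216.]
```

View pics/s9.png

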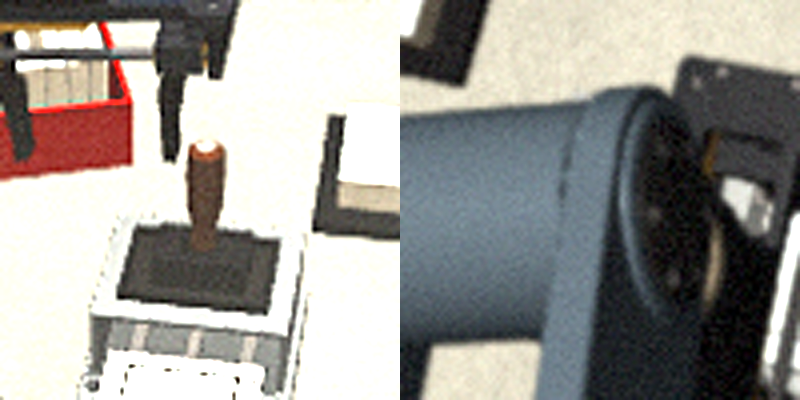

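The stamp stands upright in the tray. Its handle top is at (206,147), against a prediction of (202,142), so it's within about 4 mm. The arm is clear, so I'm handing in.

```bash
python3 -c "
from h import *
print(robot.hand_in())"
```

```text
the job is handed in; nothing more can be done
None
```

I carried out the whole task and handed it in at about 24 s of the 72 s allowed. The hand-in reports no verdict, so what follows rests on my own checks.

- **Crank:** I turned it clockwise to its stop in one continuous grip on the knob. The last angle was within half a degree of the expected stop, the arm was pushing against resistance, and the top picture showed the bed fully out.
- **Press:** I pressed the rectangular stamp inside the printed frame, at about 14–39 N for roughly a second. The tool went about 11 mm down from just above the card. A picture put the stamp within about 2 mm of the frame's middle.
- **Tray:** The stamp stands upright in the tray, within about 4 mm of its middle, and the gripper is clear of everything.
- **Other objects:** I did not notice contact with the round stamp, ink bottle, pen cup or card rack. I did not measure their positions again at the end.

**Disagreements:**
- The tool tilted by about 0.1 rad while cranking and approaching the stamp, and the moves gave me no way to correct it. The stamp stood flat on the desk when gripped. From the tool readings it had turned only about 0.02–0.03 rad from that by the press, inside the 0.08 limit.
- Just before the press, the two cameras differed by about 8 mm on where the stamp was along the machine. I used the average, and the later picture agreed with it.
- In the last check the top camera's view of the tray was blocked by the arm, so that check rests on the side view alone.

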